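# Rank the bark crags on the diorama board

## Robot

A 6-joint arm with a two-finger parallel gripper is mounted at the origin on the work surface. World frame = base frame: x ahead of the robot, y to its left, z up, the work surface at z = 0. Lengths are in m, angles in degrees, forces in N, time in s.
With the tool pointing down it reaches from about 0.375 to 0.9 m from the base axis. Payload 3.1 kg.
Tool frame: the origin (TCP) lies at the very end of the fingers, on their centre line; the grasp point (between the pads) lies 19 mm behind it (grasp_offset is the distance from the TCP to the grasp point, in m); z points along the fingers, y is the direction in which the jaws open and shut (so a half turn about z gives the same grasp; the last joint's range is limited). The gripper opens to 87 mm and grips with 3 to 60 N. Pads are 19 mm wide; open, the fingers measure 117 mm over their backs; the gripper's body (75 mm by 190 mm) begins 51 mm behind the grasp point.
Start: joints at [58.356, 30.224, 82.088, -0, 67.689, -10.227], TCP at [0.228, 0.582, 0.223] pointing down, gripper open.
Joint ranges: [-176.69, 176.69], [-43.24, 126.21], [12.49, 139.97], [-82, 262], [0, 151.66], [-163.58, 163.58]. Speed limits (degrees/s): [159.86, 159.86, 180, 180, 180, 180].

## Interface

Orientations are given as a 3x3 rotation matrix whose columns are the frame's x, y, z axes.
In Python, from rig import * gives the robot as it stands. The module is installed in compiled form; this text tells all that it offers.
- The arm moves only by the tool play_rows, never from a script. Its argument "plan" is a list that holds one entry, the list of rows, each a list of 7 numbers: the shift along the world's x, y, z each as a share of 5 cm, from -1 to 1, then the turn, a rotation vector about the world's x, y, z each as a share of pi rad, from -1 to 1, then the gripper's target within -1 to 1 (fully open at 1, half-way at 0, shut at -1). A call has 1 to 12 rows; each row shifts and turns the commanded pose from where the row before left it; what a row does not reach is not made up. A row lasts 1/10 s, in which the tool goes at most 50 mm and 8.59 degrees, less where a joint would pass 70% of its speed; a pose out of reach is approached as far as the arm can. A call with a number of a shift or a turn outside -1 to 1 is refused whole. A call with a gripper value outside its range is refused whole. The fingers move at their own pace and stop on an object; the grip force is fixed at half the most. Time passes only in rows, so rows that do not move let the fingers close. It gives the time, the measured TCP pose, the force and the opening at its end, in the units of the state.
- read_state(): the state, without advancing time (a new reading comes with each control period).
- capture(name): name is "scene" or "top" or "wrist"; returns the picture (384x512x3 uint8, red, green, blue); there is no depth.
- camera_params(name): a dict with "intrinsics" (3x3 intrinsics, pixels), "R" (3x3) and "t" (3): a world point X has camera coordinates R X + t; the wrist camera has in their place "mount" (4x4, takes a point from camera to tool coordinates, whose origin is the TCP and whose axes are the flange's). Camera axes: x right, y down, z forward; pixel columns grow to the right and rows downward; lengths in m; the calibration is good to about 2 mm. A picture is of the moment at which its call begins: read the wrist's pose just before it. camera_params takes no time and is no camera call.
- hand_in(): hands the job in, once; it reports no verdict.
The state is a dict: "time_s": time; "joint_positions": joint angles; "qvel": joint speeds; "tau": joint torques, N m; "position": TCP position; "tcp_rot": TCP orientation; "force": force on the tool from outside, world axes, zero at the start; "moment": the same for the moment, N m; "opening": opening from 0.0 (shut) to 1.0 (fully open).
Only numpy, scipy, OpenCV 4.12 (cv2) and the standard library are available. Lean on these libraries where they do the work, as an engineer would, in place of code of your own. Each camera call takes 0.05 s, during which the arm holds its last target. There are 200 camera calls.

## Task

Stand the four bark crags upright on the display board, each centred on its own cork seat, so that the ridge falls away from the cottage: the tallest crag on the seat next to the cottage, then the next tallest, down to the shortest at the fir-tree end. Never let a crag topple, leave the little lantern standing where it is, and let go of everything.

Things in the scene. Friction and masses are not known exactly. Their poses are not given: they have to be found in the camera images.
- crag_grey: pale grey bark crag, tallest of the four: loose, 115 mm high, about 160 g. A round upright column, 32 mm across (33 to 35 over the bark), on a round white wooden foot 48 mm across, 8 mm thick; sides straight from 8 to 101 mm up, then a narrow peak. Can be gripped from any side. Origin: centre of the foot's underside, z up the column. Starts upright on the table.
- crag_tan: light tan bark crag, second tallest of the four: loose, 95 mm high, about 130 g. A round upright column, 32 mm across (33 to 35 over the bark), on a round white wooden foot 48 mm across, 8 mm thick; sides straight from 8 to 81 mm up, then a narrow peak. Can be gripped from any side. Origin: centre of the foot's underside, z up the column. Starts upright on the table.
- crag_dark: dark brown bark crag, second shortest of the four: loose, 75 mm high, about 100 g. A round upright column, 32 mm across (33 to 35 over the bark), on a round white wooden foot 48 mm across, 8 mm thick; sides straight from 8 to 61 mm up, then a narrow peak. Can be gripped from any side. Origin: centre of the foot's underside, z up the column. Starts upright on the table.
- crag_red: brick-red bark crag, shortest of the four: loose, 55 mm high, about 80 g. A round upright column, 32 mm across (33 to 35 over the bark), on a round white wooden foot 48 mm across, 8 mm thick; sides straight from 8 to 41 mm up, then a narrow peak. Can be gripped from any side. Origin: centre of the foot's underside, z up the column. Starts upright on the table.
- seat_1: pale round cork seat 1 of four, 54 mm across, 4 mm thick, fixed on the wooden display board (580 x 120 mm, 12 mm thick). The seats stand in a straight row, 85 mm apart, seat_1 to seat_4 towards +y. Origin: centre of its underside, on the board's upper face; the seat's top is 4 mm above. y points along the row to seat_4, x across the board, z up.
- seat_2: pale round cork seat 2 of four, 54 mm across, 4 mm thick, fixed on the wooden display board (580 x 120 mm, 12 mm thick). The seats stand in a straight row, 85 mm apart, seat_1 to seat_4 towards +y. Origin: centre of its underside, on the board's upper face; the seat's top is 4 mm above. y points along the row to seat_4, x across the board, z up.
- seat_3: pale round cork seat 3 of four, 54 mm across, 4 mm thick, fixed on the wooden display board (580 x 120 mm, 12 mm thick). The seats stand in a straight row, 85 mm apart, seat_1 to seat_4 towards +y. Origin: centre of its underside, on the board's upper face; the seat's top is 4 mm above. y points along the row to seat_4, x across the board, z up.
- seat_4: pale round cork seat 4 of four, 54 mm across, 4 mm thick, fixed on the wooden display board (580 x 120 mm, 12 mm thick). The seats stand in a straight row, 85 mm apart, seat_1 to seat_4 towards +y. Origin: centre of its underside, on the board's upper face; the seat's top is 4 mm above. y points along the row to seat_4, x across the board, z up.
- cottage: model stone cottage with a red roof, about 80 mm square and 100 mm high with the chimney, fixed on one end of the display board (seat_1's or seat_4's), centred 107 mm beyond the outermost seat. A green model fir, 60 mm wide, 105 mm high, is fixed likewise at the other end. Origin: centre of its underside, on the board's upper face.
- lantern: small model lantern with a black roof and pale wooden posts, loose, standing on the table among the crags; 54 mm square, 95 mm high, 200 g. To be left standing where it is. Origin: centre of its underside; z up.

How it is judged:
By the outcome, as a careful person would: the job done as asked, in the order asked, and still so for the second after the job is handed in, with the robot touching nothing.
It also fails if it takes over 112 s, if anything falls off the work surface, if the arm or the gripper's body presses on something with over 40 N, if the wrist force passes 120 N, or if a joint passes its speed limit or range.

## Working session

There is one attempt and no reset: what is moved stays moved. The work goes in short steps, Python scripts to look and compute and a tool call to move; the robot and the scene stay as the last step left them, time stands still between calls to the robot, and variables do not carry over. Pictures are saved under pics/ and viewed, about 12 in all and at most 16, crops included, and the job is handed in when it is done.

Besides the shell and the picture viewer there is one more tool, called after ">>>" in YAML: its name, and indented under it one key for each argument. play_rows: Moves the arm, as the interface text tells. Its arguments: {"type":"object","properties":{"plan":{"type":"array"}},"required":["plan"]}

```bash
mkdir -p pics
python3 - <<'E'
from rig import *
import cv2,numpy as np
s=read_state();print(s)
a=capture("scene");b=capture("top")
for n,i in(("scene",a),("top",b)):cv2.imwrite(f"pics/{n}0.png",cv2.cvtColor(i,cv2.COLOR_RGB2BGR))
for n in("scene","top","wrist"):print(camera_params(n))
E
```

```text
{'time_s': 0.0, 'joint_positions': array([ 5.83559266e+01,  3.02788318e+01,  8.21574648e+01, -3.08278591e-03,
        6.76876755e+01, -1.02280414e+01]), 'qvel': array([-0.09142762,  0.0304071 , -0.13701934, -0.03731727, -0.02160654,
       -0.07572647]), 'tau': array([-9.18477872e-05, -4.40040636e+01, -1.76592761e+01,  6.32196385e-02,
        5.82730165e-02, -1.58685934e-04]), 'position': array([0.22781177, 0.58120959, 0.22156708]), 'tcp_rot': array([[-9.30960978e-01,  3.65117054e-01, -1.09279936e-03],
       [ 3.65118536e-01,  9.30959164e-01, -1.86813907e-03],
       [ 3.35262145e-04, -2.13816588e-03, -9.99997658e-01]]), 'force': array([ 0.28089516, -0.46992876,  0.18132931]), 'moment': array([-0.00414789,  0.00751022,  0.01560665]), 'opening': 1.00353646859093}
{'intrinsics': array([[437.79701946,   0.        , 257.4150235 ],
       [  0.        , 437.79701946, 188.32366134],
       [  0.        ,   0.        ,   1.        ]]), 'R': array([[ 0.59043491,  0.80697721,  0.01320599],
       [ 0.61215454, -0.43710705, -0.65894176],
       [-0.52597855,  0.39714633, -0.75207802]]), 't': 
[... 239 characters left out ...]
163, -0.99967898, -0.01769674],
       [-0.98777422,  0.02065104, -0.15451739],
       [ 0.15483324,  0.01467873, -0.98783157]]), 't': array([0.03144264, 0.5796227 , 1.02124475])}
{'intrinsics': array([[331.49692661,   0.        , 256.743513  ],
       [  0.        , 331.49692661, 189.66200781],
       [  0.        ,   0.        ,   1.        ]]), 'mount': array([[ 6.02093022e-04, -9.68922155e-01, -2.47365105e-01,
         6.80296245e-02],
       [ 9.99999790e-01,  6.42326872e-04, -8.19510946e-05,
         4.16906901e-04],
       [ 2.38293485e-04, -2.47365003e-01,  9.68922339e-01,
        -1.60729789e-01],
       [ 0.00000000e+00,  0.00000000e+00,  0.00000000e+00,
         1.00000000e+00]])}
```

View pics/scene0.png

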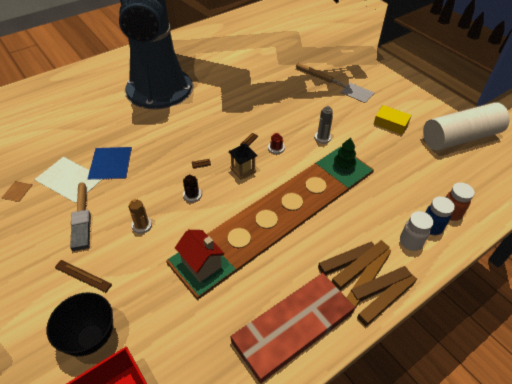

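View pics/top0.png

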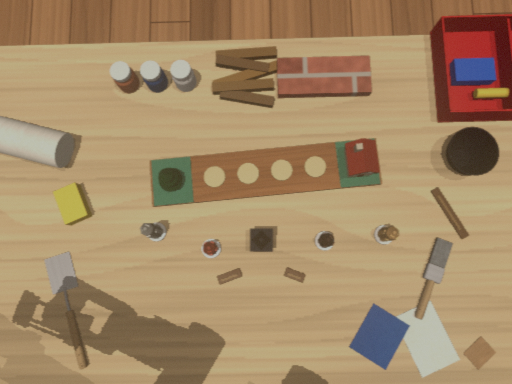

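Top view: the cottage is at the right (−y) end, so seat_1 is next to it at pixel (315,167) and seat_4 is at (214,177). The crags are grey (156,232), red (211,248), dark (325,240) and tan (385,234), with the lantern at (261,240).

```bash
cat > h.py <<'E'
import numpy as np,cv2
from scipy.optimize import least_squares
from rig import *
def cam(n,s=None):
    p=camera_params(n);K=p["intrinsics"]
    if n!="wrist":
        R=p["R"].T;return K,R,-R@p["t"]
    M=p["mount"];A=s["tcp_rot"];return K,A@M[:3,:3],A@M[:3,3]+s["position"]
def ray(c,uv,z):
    K,R,o=c;uv=np.atleast_2d(uv).astype(float)
    d=np.c_[uv,np.ones(len(uv))]@np.linalg.inv(K).T@R.T
    return (o+d*((z-o[2])/d[:,2])[:,None])[:,:2]
def proj(c,X):
    K,R,o=c;q=K@(R.T@(np.array(X)-o));return q[:2]/q[2]
def circ(P,r):  # robust circle of known radius
    f=lambda c:np.hypot(*(P-c).T)-r
    s=least_squares(f,np.median(P,0),loss="soft_l1",f_scale=.001)
    return s.x,np.abs(s.fun).mean()
def outer(m):  # convex hull points of the mask
    c=max(cv2.findContours(m.astype(np.uint8),0,1)[0],key=cv2.contourArea);return c[:,0]
E
python3 - <<'E'
from h import *
t=cv2.imread("pics/top0.png");s=cv2.imread("pics/scene0.png")
T,S=cam("top"),cam("scene")
h=lambda i:cv2.cvtColor(i,cv2.COLOR_BGR2HSV).astype(int)
def win(m,u,v,w):
    o=np.zeros_like(m);u,v=int(u),int(v);o[v-w:v+w+1,u-w:u+w+1]=m[v-w:v+w+1,u-w:u+w+1];return o
for n,u,v in(("s4",214,177),("s3",248,173),("s2",282,170),("s1",315,167)):
    H=h(t);m=win((H[...,2]>180)&(H[...,1]<150),u,v,16);P=ray(T,outer(m),.016)
    c,e=circ(P,.0265);p=proj(S,[*c,.016]);H=h(s);m2=win((H[...,2]>180)&(H[...,1]<150),*p,16)
    c2,e2=circ(ray(S,outer(m2),.016),.0265);print(n,c.round(4),e.round(4),m.sum(),c2.round(4),e2.round(4),m2.sum())
for n,u,v in(("grey",156,232),("red",211,248),("dark",325,240),("tan",383,235)):
    H=h(t);m=win((H[...,2]>150)&(H[...,1]<55),u,v,13);P=ray(T,outer(m),.008)
    P=ray(T,np.argwhere(m)[:,::-1],.008)
    q=ray(T,outer(m),.008);c,e=circ(q,.0235)
    p=proj(S,[*c,.008]);H=h(s);m2=win((H[...,2]>150)&(H[...,1]<55),*p,15)
    c2,e2=circ(ray(S,outer(m2),.008),.0235);print(n,c.round(4),e.round(4),m.sum(),c2.round(4),e2.round(4),m2.sum(),p.round())
g=np.vstack([cv2.resize(t[130:270,130:410],None,fx=2.8,fy=2.1,interpolation=0),cv2.resize(s[100:290,120:400],None,fx=2.8,fy=1.5,interpolation=0)])
cv2.imwrite("pics/crop1.png",g)
E
```

```text
s4 [0.6233 0.1246] 0.0027 302 [0.623  0.1231] 0.0026 260
s3 [0.6309 0.0403] 0.0025 308 [0.63   0.0389] 0.0025 278
s2 [ 0.6369 -0.045 ] 0.0027 304 [ 0.6368 -0.0462] 0.002 297
s1 [ 0.6438 -0.1294] 0.0027 303 [ 0.6434 -0.1308] 0.0019 328
grey [0.4529 0.2579] 0.0048 56 [0.4908 0.2706] 0.0012 12 [311. 131.]
red [0.4473 0.1352] 0.0018 93 [0.4809 0.1545] 0.0018 22 [277. 146.]
dark [ 0.4601 -0.1481] 0.0022 86 [ 0.4565 -0.1505] 0.0011 24 [192. 194.]
tan [ 0.4721 -0.2955] 0.0025 91 [ 0.4995 -0.2659] 0.0024 29 [141. 224.]
```

View pics/crop1.png

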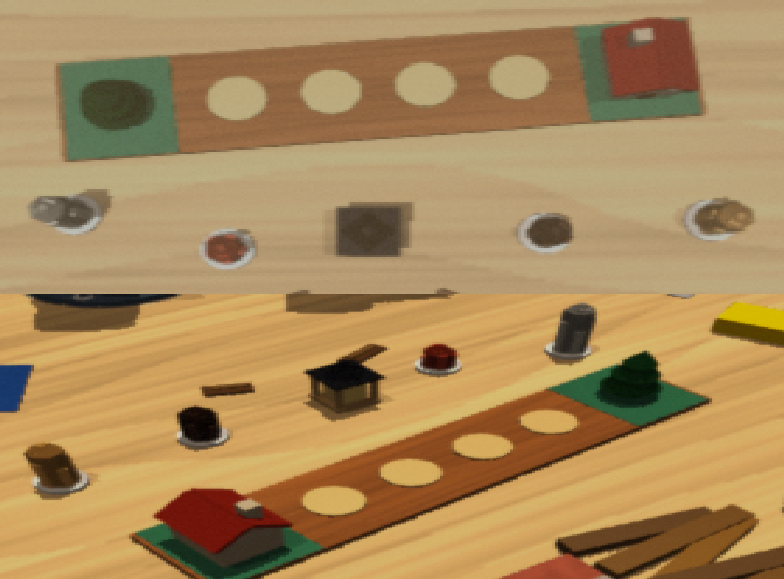

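The crop shows all four feet as white discs, partly hidden by their columns, and seats that are cleanly visible. Both views agree on the seats to about 1.5 mm. I'll move above the grey end and look with the wrist camera.

>>> play_rows:
  plan:
    - [[0.413,-0.64,0,0,0,-0.0347,1],[0.413,-0.64,0,0,0,-0.0347,1],[0.413,-0.64,0,0,0,-0.0347,1],[0.413,-0.64,0,0,0,-0.0347,1],[0.413,-0.64,0,0,0,-0.0347,1],[0.413,-0.64,0,0,0,-0.0347,1],[0.413,-0.64,0,0,0,-0.0347,1],[0.413,-0.64,0,0,0,-0.0347,1],[0.413,-0.64,0,0,0,-0.0347,1],[0.413,-0.64,0,0,0,-0.0347,1],[0.413,-0.64,0,0,0,-0.0347,1],[0,0,0,0,0,0,1]]

```text
time_s: 1.3
position: [0.4582, 0.2266, 0.2224]
tcp_rot: [[0.009, 1.0, 0.002], [1.0, -0.009, -0.001], [-0.001, 0.002, -1.0]]
force: [-1.0, 1.0, -0.0]
opening: 1.001
```

Run:
```python
from h import *
s=read_state();w=capture("wrist");print(s["position"].round(4),s["tcp_rot"].round(3),s["joint_positions"].round(1))
cv2.imwrite("pics/w1.png",cv2.cvtColor(w,cv2.COLOR_RGB2BGR));np.save("w1.npy",np.array([s["position"],*s["tcp_rot"]]))
c=cam("wrist",s)
for n,p in(("grey",(.453,.255,.008)),("red",(.449,.134,.008)),("s4",(.623,.124,.016))):print(n,proj(c,p).round())
```

```text
[0.4582 0.2266 0.2224] [[ 0.009  1.     0.002]
 [ 1.    -0.009 -0.001]
 [-0.001  0.002 -1.   ]] [13.8 21.5 98.3 -0.1 60.2 14.4]
grey [252. 141.]
red [250. 241.]
s4 [395. 250.]
```

View pics/w1.png

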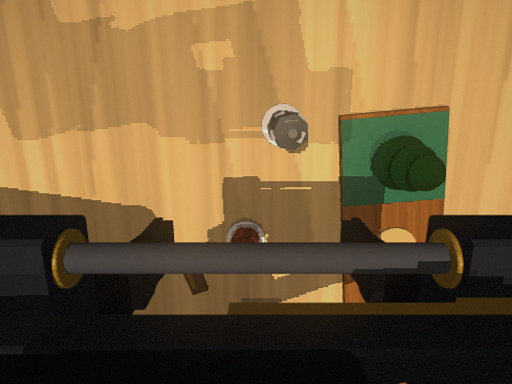

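Wrist view: the grey foot is at about (283,124), the red foot at about (245,238) partly behind the finger bar, and the fir at (405,165). The grey position from the top view was off because it fitted the crescent's inner edge, so I'll refit using the hull.

```bash
cat >> h.py <<'E'
def foot(img,c,uv,w,z=.008,sat=60,val=110,r=.0235):
    H=cv2.cvtColor(img,cv2.COLOR_BGR2HSV).astype(int);m=((H[...,1]<sat)&(H[...,2]>val)).astype(np.uint8)
    o=np.zeros_like(m);u,v=map(int,uv);o[v-w:v+w+1,u-w:u+w+1]=m[v-w:v+w+1,u-w:u+w+1]
    n,l,st,_=cv2.connectedComponentsWithStats(o);k=1+np.argmax(st[1:,4])
    P=ray(c,cv2.convexHull(np.argwhere(l==k)[:,::-1].astype(np.int32))[:,0],z)
    (x,y),R=cv2.minEnclosingCircle((P*1000).astype(np.float32))
    f=lambda q:np.hypot(*(P-q).T)-r
    s=least_squares(f,[x/1000,y/1000],loss="cauchy",f_scale=.0007)
    return s.x.round(4),round(R,1),st[k,4],(np.abs(f(s.x))<.0015).sum()
E
python3 - <<'E'
from h import *
t=cv2.imread("pics/top0.png");w=cv2.imread("pics/w1.png");T=cam("top");a=np.load("w1.npy")
W=cam("wrist",dict(position=a[0],tcp_rot=a[1:]))
for n,u in(("grey",(156,232)),("red",(211,248)),("dark",(325,240)),("tan",(383,235))):print(n,foot(t,T,u,13,sat=70,val=140))
print("grey w",foot(w,W,(283,124),26));print("rays",ray(T,(156,232),.008),ray(W,(283,124),.008))
E
```

```text
grey (array([0.4876, 0.271 ]), 20.7, np.int32(59), np.int64(9))
red (array([0.4446, 0.1361]), 24.6, np.int32(113), np.int64(13))
dark (array([ 0.4579, -0.1446]), 24.5, np.int32(106), np.int64(13))
tan (array([ 0.47  , -0.2913]), 24.4, np.int32(111), np.int64(13))
grey w (array([0.4873, 0.2717]), 23.2, np.int32(331), np.int64(18))
rays [[0.48671698 0.27151078]] [[0.48764493 0.27355933]]
```

>>> play_rows:
  plan:
    - [[0.2,0.3,0,0,0,0,1],[0.2,0.3,0,0,0,0,1],[0.2,0.3,0,0,0,0,1],[0,0,-0.4,0,0,0,1],[0,0,-0.5,0,0,0,1],[0,0,-0.5,0,0,0,1],[0,0,-0.5,0,0,0,1],[0,0,-0.5,0,0,0,1],[0,0,-0.5,0,0,0,1],[0,0,-0.4,0,0,0,1],[0,0,0,0,0,0,1]]

```text
time_s: 2.45
position: [0.4821, 0.2751, 0.0549]
tcp_rot: [[-0.0, 1.0, -0.007], [1.0, 0.0, -0.002], [-0.002, -0.007, -1.0]]
force: [0.5, -0.2, 0.2]
opening: 0.999
```

Run:
```python
from h import *
for i in range(4):
    s=read_state();print(s["time_s"],s["position"].round(4),s["joint_positions"].round(2));
    w=capture("wrist")
cv2.imwrite("pics/w2.png",cv2.cvtColor(w,cv2.COLOR_RGB2BGR))
```

```text
2.45 [0.4821 0.2751 0.0549] [1.817e+01 3.927e+01 9.927e+01 3.000e-02 4.187e+01 1.815e+01]
2.5 [0.4833 0.2754 0.0563] [1.816e+01 3.914e+01 9.919e+01 2.000e-02 4.190e+01 1.815e+01]
2.55 [0.4845 0.2756 0.0575] [1.814e+01 3.904e+01 9.913e+01 2.000e-02 4.190e+01 1.816e+01]
2.6 [0.4853 0.2756 0.0582] [1.812e+01 3.898e+01 9.909e+01 1.000e-02 4.188e+01 1.816e+01]
```

View pics/w2.png

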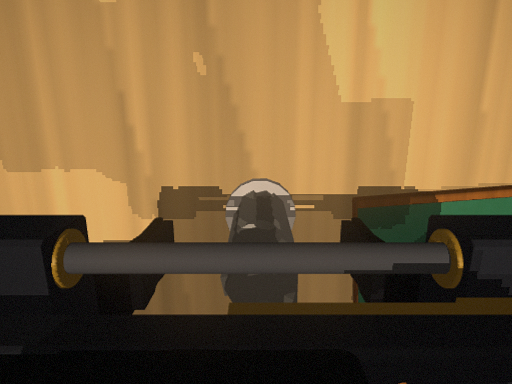

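The crag stands centred between the open fingers. The commanded pose is exact and the arm needs about 0.3 s to settle, so from here I'll track the command.

>>> play_rows:
  plan:
    - [[0.046,-0.07,0,0,0,0,1],[0,0,0,0,0,0,1],[0,0,0,0,0,0,1],[0,0,0,0,0,0,-1],[0,0,0,0,0,0,-1],[0,0,0,0,0,0,-1],[0,0,0,0,0,0,-1],[0,0,0,0,0,0,-1],[0,0,0,0,0,0,-1],[0,0,0,0,0,0,-1]]

```text
time_s: 3.65
position: [0.4876, 0.2713, 0.0575]
tcp_rot: [[0.002, 1.0, -0.0], [1.0, -0.002, -0.0], [-0.0, -0.0, -1.0]]
force: [-0.4, 0.9, 0.6]
opening: 0.45
```

>>> play_rows:
  plan:
    - [[0,0,0,0,0,0,-1],[0,0,0,0,0,0,-1],[0,0,0,0,0,0,-1],[0,0,0.1,0,0,0,-1],[0,0,0.2,0,0,0,-1],[0,0,0.4,0,0,0,-1],[0,0,0.5,0,0,0,-1],[0,0,0.5,0,0,0,-1],[0,0,0.5,0,0,0,-1],[0,0,0.4,0,0,0,-1],[0,0,0.2,0,0,0,-1],[0,0,0,0,0,0,-1]]

```text
time_s: 4.85
position: [0.4884, 0.2716, 0.1994]
tcp_rot: [[0.002, 1.0, 0.004], [1.0, -0.002, 0.001], [0.001, 0.004, -1.0]]
force: [-0.0, -0.8, -1.7]
opening: 0.358
```

>>> play_rows:
  plan:
    - [[0.12,-0.309,0,0,0,0,-1],[0.24,-0.618,0,0,0,0,-1],[0.3,-0.772,0,0,0,0,-1],[0.3,-0.772,0,0,0,0,-1],[0.3,-0.772,0,0,0,0,-1],[0.3,-0.772,0,0,0,0,-1],[0.3,-0.772,0,0,0,0,-1],[0.3,-0.772,0,0,0,0,-1],[0.3,-0.772,0,0,0,0,-1],[0.3,-0.772,0,0,0,0,-1],[0.24,-0.618,0,0,0,0,-1],[0.12,-0.309,0,0,0,0,-1]]

```text
time_s: 6.05
position: [0.6438, -0.1332, 0.1958]
tcp_rot: [[0.005, 1.0, -0.002], [1.0, -0.005, -0.0], [-0.0, -0.002, -1.0]]
force: [1.0, 0.7, -1.7]
opening: 0.361
```

>>> play_rows:
  plan:
    - [[0,0,0,0,0,0,-1],[0,0,0,0,0,0,-1],[0,0,0,0,0,0,-1]]

```text
time_s: 6.35
position: [0.6426, -0.1279, 0.1971]
tcp_rot: [[0.0, 1.0, -0.002], [1.0, -0.0, 0.001], [0.001, -0.002, -1.0]]
force: [0.3, 0.1, -1.7]
opening: 0.363
```

Run:
```python
from h import *
s=read_state();w=capture("wrist");print(s["position"].round(4))
c=cam("wrist",s);cv2.imwrite("pics/w3.png",cv2.cvtColor(w,cv2.COLOR_RGB2BGR))
for q in((.623,.124,.016),(.6305,.0396,.016),(.637,-.0456,.016),(.6436,-.13,.016)):print(proj(c,q).round(1))
```

```text
[ 0.6426 -0.1279  0.1971]
[ 235.1 -114.7]
[244.7  -5.8]
[252.   90.2]
[258.6 174. ]
```

View pics/w3.png

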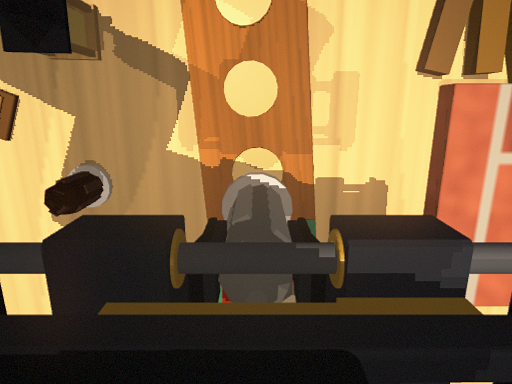

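Seat_2 appears at (251,88) against a predicted (252,90), so the seat positions hold to about 2 mm. Grey hangs upright over seat_1, so I'll lower it.

>>> play_rows:
  plan:
    - [[0,0.02,-0.2,0,0,0,-1],[0,0,-0.4,0,0,0,-1],[0,0,-0.4,0,0,0,-1],[0,0,-0.4,0,0,0,-1],[0,0,-0.4,0,0,0,-1],[0,0,-0.3,0,0,0,-1],[0,0,-0.2,0,0,0,-1],[0,0,-0.1,0,0,0,-1],[0,0,-0.04,0,0,0,-1],[0,0,0,0,0,0,-1],[0,0,0,0,0,0,-1],[0,0,0,0,0,0,-1]]

```text
time_s: 7.6
position: [0.6441, -0.1294, 0.0764]
tcp_rot: [[0.002, 1.0, 0.001], [1.0, -0.002, -0.001], [-0.001, 0.001, -1.0]]
force: [0.4, 0.4, -1.6]
opening: 0.361
```

>>> play_rows:
  plan:
    - [[0,0,-0.02,0,0,0,-1],[0,0,-0.02,0,0,0,-1],[0,0,0,0,0,0,-1],[0,0,0,0,0,0,-1]]

```text
time_s: 8.0
position: [0.6436, -0.1292, 0.0736]
tcp_rot: [[0.002, 1.0, 0.0], [1.0, -0.002, -0.0], [-0.0, 0.0, -1.0]]
force: [-0.7, -0.4, -2.4]
opening: 0.362
```

>>> play_rows:
  plan:
    - [[0,0,-0.02,0,0,0,-1],[0,0,0,0,0,0,-1],[0,0,0,0,0,0,-1],[0,0,0,0,0,0,-1]]

```text
time_s: 8.4
position: [0.6437, -0.1292, 0.0735]
tcp_rot: [[0.002, 1.0, 0.0], [1.0, -0.002, -0.0], [-0.0, 0.0, -1.0]]
force: [-1.4, 0.5, 5.5]
opening: 0.364
```

Contact confirmed at +5.5 N. Now I'll release and rise.

>>> play_rows:
  plan:
    - [[0,0,0,0,0,0,1],[0,0,0,0,0,0,1],[0,0,0,0,0,0,1],[0,0,0,0,0,0,1],[0,0,0.14,0,0,0,1],[0,0,0.3,0,0,0,1],[0,0,0.5,0,0,0,1],[0,0,0.5,0,0,0,1],[0,0,0.5,0,0,0,1],[0,0,0.5,0,0,0,1],[0,0,0.5,0,0,0,1]]

```text
time_s: 9.5
position: [0.6438, -0.1292, 0.2222]
tcp_rot: [[0.002, 1.0, 0.002], [1.0, -0.002, -0.001], [-0.001, 0.002, -1.0]]
force: [-0.2, 0.6, -0.4]
opening: 0.998
```

>>> play_rows:
  plan:
    - [[-0.248,-0.294,0,0,0,0,1],[-0.496,-0.589,0,0,0,0,1],[-0.496,-0.589,0,0,0,0,1],[-0.496,-0.589,0,0,0,0,1],[-0.496,-0.589,0,0,0,0,1],[-0.496,-0.589,0,0,0,0,1],[-0.496,-0.589,0,0,0,0,1],[-0.248,-0.294,0,0,0,0,1],[0,0,0,0,0,0,1],[0,0,0,0,0,0,1]]

```text
time_s: 10.5
position: [0.4692, -0.3353, 0.2195]
tcp_rot: [[0.004, 1.0, -0.0], [1.0, -0.004, 0.001], [0.001, -0.0, -1.0]]
force: [0.4, 0.8, -0.3]
opening: 1.002
```

Run:
```python
from h import *
s=read_state();w=cv2.cvtColor(capture("wrist"),cv2.COLOR_RGB2BGR);print(s["position"].round(4))
cv2.imwrite("pics/w4.png",w);c=cam("wrist",s);p=proj(c,(.47,-.291,.008));print(p,foot(w,c,p,30))
s["position"]=np.array([.6426,-.1279,.1971]);s["tcp_rot"]=np.array([[0,1,-.002],[1,0,.001],[.001,-.002,-1]])
c=cam("wrist",s);w3=cv2.imread("pics/w3.png");p=proj(c,(.458,-.1445,.008));print(p,foot(w3,c,p,32))
t=cv2.cvtColor(capture("top"),cv2.COLOR_RGB2BGR);sc=cv2.cvtColor(capture("scene"),cv2.COLOR_RGB2BGR)
cv2.imwrite("pics/m4.png",np.vstack([cv2.resize(w,(512,384))[60:320],cv2.resize(sc[100:300,120:376],None,fx=2,fy=1.6)]))
```

```text
[ 0.4692 -0.3353  0.2195]
[257.79061556 127.17086065] (array([ 0.4637, -0.3137]), 2.0, np.int32(10), np.int64(2))
[ 87.58778466 185.38359819] (array([ 0.4596, -0.1444]), 24.0, np.int32(474), np.int64(21))
```

View pics/m4.png

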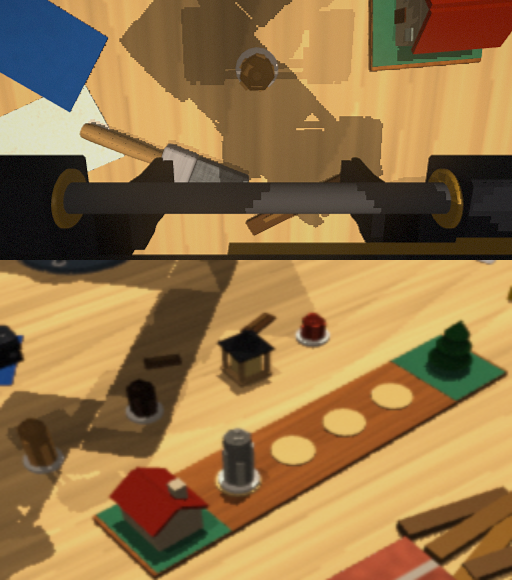

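Scene view: grey stands upright on seat_1. In the wrist view the tan foot is at about (256,127) in full-frame coordinates, where it was predicted. Dark refits to (.459,−.1445).

>>> play_rows:
  plan:
    - [[0,0.22,0,0,0,0,1],[0,0.44,0,0,0,0,1],[0,0.22,-0.1,0,0,0,1],[0,0,-0.4,0,0,0,1],[0,0,-0.6,0,0,0,1],[0,0,-0.6,0,0,0,1],[0,0,-0.6,0,0,0,1],[0,0,-0.6,0,0,0,1],[0,0,-0.4,0,0,0,1],[0,0,-0.3,0,0,0,1],[0,0,0,0,0,0,1],[0,0,0,0,0,0,1]]

```text
time_s: 11.85
position: [0.4702, -0.2906, 0.0395]
tcp_rot: [[0.001, 1.0, -0.0], [1.0, -0.001, 0.0], [0.0, -0.0, -1.0]]
force: [0.2, 0.3, 0.0]
opening: 1.0
```

>>> play_rows:
  plan:
    - [[0,0,0,0,0,0,-1],[0,0,0,0,0,0,-1],[0,0,0,0,0,0,-1],[0,0,0,0,0,0,-1],[0,0,0,0,0,0,-1],[0,0,0,0,0,0,-1],[0,0,0,0,0,0,-1],[0,0,0,0,0,0,-1],[0,0,0,0,0,0,-1],[0,0,0,0,0,0,-1],[0,0,0,0,0,0,-1]]

```text
time_s: 12.95
position: [0.4699, -0.2912, 0.0395]
tcp_rot: [[0.002, 1.0, -0.0], [1.0, -0.002, 0.0], [0.0, -0.0, -1.0]]
force: [-0.4, 0.5, -0.2]
opening: 0.36
```

>>> play_rows:
  plan:
    - [[0,0,0.1,0,0,0,-1],[0,0,0.2,0,0,0,-1],[0,0,0.4,0,0,0,-1],[0,0,0.6,0,0,0,-1],[0,0,0.6,0,0,0,-1],[0,0,0.6,0,0,0,-1],[0,0,0.4,0,0,0,-1],[0,0,0.2,0,0,0,-1],[0,0,0.1,0,0,0,-1],[0,0,0,0,0,0,-1]]

```text
time_s: 13.95
position: [0.4699, -0.2912, 0.1998]
tcp_rot: [[0.002, 1.0, 0.0], [1.0, -0.002, -0.0], [-0.0, 0.0, -1.0]]
force: [-0.2, 0.3, -0.9]
opening: 0.358
```

>>> play_rows:
  plan:
    - [[0.219,0.324,0,0,0,0,-1],[0.35,0.519,0,0,0,0,-1],[0.438,0.649,0,0,0,0,-1],[0.438,0.649,0,0,0,0,-1],[0.438,0.649,0,0,0,0,-1],[0.438,0.649,0,0,0,0,-1],[0.438,0.649,0,0,0,0,-1],[0.35,0.519,0,0,0,0,-1],[0.219,0.324,0,0,0,0,-1],[0,0,0,0,0,0,-1],[0,0,0,0,0,0,-1],[0,0,0,0,0,0,-1]]

```text
time_s: 15.15
position: [0.6355, -0.0459, 0.199]
tcp_rot: [[0.003, 1.0, -0.002], [1.0, -0.003, -0.0], [-0.0, -0.002, -1.0]]
force: [-0.1, 0.9, -0.8]
opening: 0.359
```

Run:
```python
from h import *
s=read_state();w=cv2.cvtColor(capture("wrist"),cv2.COLOR_RGB2BGR);print(s["position"].round(4))
cv2.imwrite("pics/w5.png",w);c=cam("wrist",s)
for q in((.623,.125,.016),(.6305,.0405,.016)):
    p=proj(c,q);print(p)
    if p[1]>25:print(foot(w,c,p,min(34,int(p[1])),z=.016,sat=150,val=190,r=.027))
```

```text
[ 0.6355 -0.0459  0.199 ]
[243.65313777  -9.5552503 ]
[252.29577411  85.73338818]
(array([0.6291, 0.0407]), 26.6, np.int32(2346), np.int64(31))
```

View pics/w5.png

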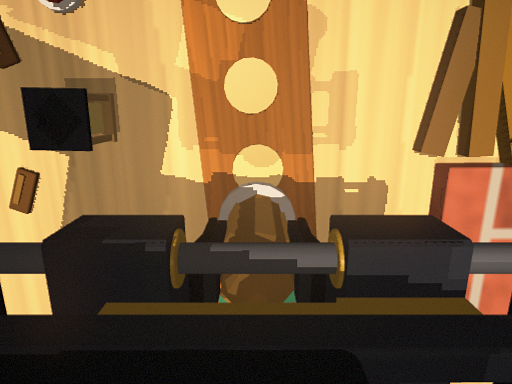

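Seat_3 at (251,85) confirms the row to about 1 mm. Tan hangs upright, so I'll lower it onto seat_2.

>>> play_rows:
  plan:
    - [[0,0,-0.2,0,0,0,-1],[0,0,-0.5,0,0,0,-1],[0,0,-0.5,0,0,0,-1],[0,0,-0.5,0,0,0,-1],[0,0,-0.5,0,0,0,-1],[0,0,-0.3,0,0,0,-1],[0,0,-0.2,0,0,0,-1],[0,0,-0.1,0,0,0,-1],[0,0,-0.04,0,0,0,-1],[0,0,0,0,0,0,-1],[0,0,0,0,0,0,-1]]

```text
time_s: 16.3
position: [0.6371, -0.0449, 0.0585]
tcp_rot: [[0.002, 1.0, 0.002], [1.0, -0.002, -0.0], [-0.0, 0.002, -1.0]]
force: [0.0, 0.1, -0.5]
opening: 0.358
```

>>> play_rows:
  plan:
    - [[0,0,-0.02,0,0,0,-1],[0,0,-0.02,0,0,0,-1],[0,0,-0.01,0,0,0,-1],[0,0,0,0,0,0,-1],[0,0,0,0,0,0,-1]]

```text
time_s: 16.8
position: [0.6366, -0.0447, 0.0555]
tcp_rot: [[0.002, 1.0, 0.0], [1.0, -0.002, -0.0], [-0.0, 0.0, -1.0]]
force: [0.0, -0.1, 2.7]
opening: 0.359
```

>>> play_rows:
  plan:
    - [[0,0,0,0,0,0,1],[0,0,0,0,0,0,1],[0,0,0,0,0,0,1],[0,0,0,0,0,0,1],[0,0,0.1,0,0,0,1],[0,0,0.3,0,0,0,1],[0,0,0.6,0,0,0,1],[0,0,0.6,0,0,0,1],[0,0,0.6,0,0,0,1],[0,0,0.6,0,0,0,1],[0,0,0.5,0,0,0,1]]

```text
time_s: 17.9
position: [0.6369, -0.0448, 0.2235]
tcp_rot: [[0.002, 1.0, 0.003], [1.0, -0.002, -0.001], [-0.001, 0.003, -1.0]]
force: [-0.2, -0.2, -0.6]
opening: 1.002
```

>>> play_rows:
  plan:
    - [[-0.3,-0.17,0,0,0,0,1],[-0.6,-0.34,0,0,0,0,1],[-0.6,-0.34,0,0,0,0,1],[-0.6,-0.34,0,0,0,0,1],[-0.6,-0.34,0,0,0,0,1],[-0.55,-0.3,0,0,0,0,1],[-0.3,-0.17,0,0,0,0,1],[0,0,0,0,0,0,1],[0,0,0,0,0,0,1]]

```text
time_s: 18.8
position: [0.4597, -0.1451, 0.2212]
tcp_rot: [[0.003, 1.0, 0.002], [1.0, -0.003, -0.001], [-0.001, 0.002, -1.0]]
force: [0.9, -0.2, 0.5]
opening: 0.999
```

>>> play_rows:
  plan:
    - [[0,0,-0.3,0,0,0,1],[0,0,-0.6,0,0,0,1],[0,0,-0.7,0,0,0,1],[0,0,-0.7,0,0,0,1],[0,0,-0.7,0,0,0,1],[0,0,-0.5,0,0,0,1],[0,0,-0.3,0,0,0,1],[0,0,-0.11,0,0,0,1],[0,0,0,0,0,0,1],[0,0,0,0,0,0,1],[0,0,0,0,0,0,1]]

```text
time_s: 19.9
position: [0.4599, -0.145, 0.0255]
tcp_rot: [[0.002, 1.0, 0.002], [1.0, -0.002, -0.001], [-0.001, 0.002, -1.0]]
force: [-1.2, -0.3, 0.6]
opening: 1.002
```

>>> play_rows:
  plan:
    - [[0,0,0,0,0,0,-1],[0,0,0,0,0,0,-1],[0,0,0,0,0,0,-1],[0,0,0,0,0,0,-1],[0,0,0,0,0,0,-1],[0,0,0,0,0,0,-1],[0,0,0,0,0,0,-1],[0,0,0,0,0,0,-1],[0,0,0,0,0,0,-1],[0,0,0,0,0,0,-1],[0,0,0,0,0,0,-1]]

```text
time_s: 21.0
position: [0.4588, -0.1447, 0.0245]
tcp_rot: [[0.002, 1.0, -0.0], [1.0, -0.002, 0.0], [0.0, -0.0, -1.0]]
force: [-0.8, -1.0, -0.4]
opening: 0.361
```

>>> play_rows:
  plan:
    - [[0,0,0.1,0,0,0,-1],[0,0,0.3,0,0,0,-1],[0,0,0.6,0,0,0,-1],[0,0,0.6,0,0,0,-1],[0,0,0.6,0,0,0,-1],[0,0,0.6,0,0,0,-1],[0,0,0.3,0,0,0,-1],[0,0,0.2,0,0,0,-1],[0,0,0,0,0,0,-1]]

```text
time_s: 21.9
position: [0.4595, -0.145, 0.1908]
tcp_rot: [[0.002, 1.0, 0.002], [1.0, -0.002, -0.001], [-0.001, 0.002, -1.0]]
force: [0.4, -1.0, -0.9]
opening: 0.362
```

>>> play_rows:
  plan:
    - [[0.21,0.25,0,0,0,0,-1],[0.4,0.4,0,0,0,0,-1],[0.5,0.55,0,0,0,0,-1],[0.5,0.55,0,0,0,0,-1],[0.5,0.55,0,0,0,0,-1],[0.5,0.55,0,0,0,0,-1],[0.4,0.4,0,0,0,0,-1],[0.26,0.3,0,0,0,0,-1],[0.15,0.15,0,0,0,0,-1],[0,0,0,0,0,0,-1],[0,0,0,0,0,0,-1],[0,0,0,0,0,0,-1]]

```text
time_s: 23.1
position: [0.6289, 0.0394, 0.1891]
tcp_rot: [[0.003, 1.0, -0.002], [1.0, -0.003, -0.0], [-0.0, -0.002, -1.0]]
force: [-0.1, -1.1, -0.8]
opening: 0.357
```

Run:
```python
from h import *
s=read_state();w=cv2.cvtColor(capture("wrist"),cv2.COLOR_RGB2BGR);print(s["position"].round(4))
cv2.imwrite("pics/w6.png",w);c=cam("wrist",s)
p=proj(c,(.623,.125,.016));print(p,foot(w,c,p,34,z=.016,sat=150,val=190,r=.027))
p=proj(c,(.4446,.136,.008));print(p,foot(w,c,p,32))
```

```text
[0.6289 0.0394 0.1891]
[251.19319565  85.9816434 ] (array([0.6225, 0.1255]), 26.6, np.int32(2479), np.int64(28))
[68.96222959 75.17381794] (array([0.4447, 0.1351]), 23.7, np.int32(600), np.int64(24))
```

View pics/w6.png

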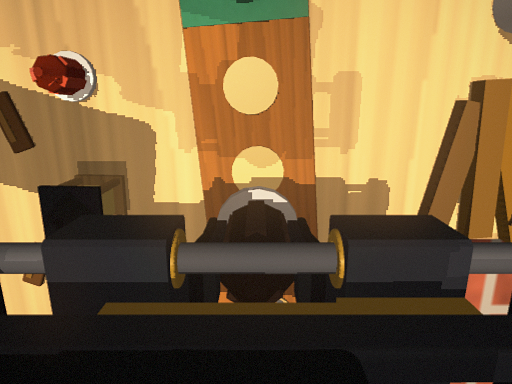

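Seat_4 measures (.6225,.1255) and the red foot (.4447,.135); both match the top view. Dark hangs upright, so I'll lower it.

>>> play_rows:
  plan:
    - [[0,0,-0.2,0,0,0,-1],[0,0,-0.5,0,0,0,-1],[0,0,-0.5,0,0,0,-1],[0,0,-0.5,0,0,0,-1],[0,0,-0.5,0,0,0,-1],[0,0,-0.4,0,0,0,-1],[0,0,-0.2,0,0,0,-1],[0,0,-0.1,0,0,0,-1],[0,0,-0.04,0,0,0,-1],[0,0,0,0,0,0,-1],[0,0,0,0,0,0,-1]]

```text
time_s: 24.25
position: [0.6307, 0.0402, 0.0436]
tcp_rot: [[0.002, 1.0, 0.002], [1.0, -0.002, -0.0], [-0.0, 0.002, -1.0]]
force: [-0.1, 0.0, 0.3]
opening: 0.359
```

>>> play_rows:
  plan:
    - [[0,0,-0.02,0,0,0,-1],[0,0,-0.02,0,0,0,-1],[0,0,-0.01,0,0,0,-1],[0,0,0,0,0,0,-1],[0,0,0,0,0,0,-1]]

```text
time_s: 24.75
position: [0.6302, 0.0403, 0.0405]
tcp_rot: [[0.002, 1.0, 0.001], [1.0, -0.002, -0.0], [-0.0, 0.001, -1.0]]
force: [-0.0, 0.0, 2.7]
opening: 0.358
```

>>> play_rows:
  plan:
    - [[0,0,0,0,0,0,1],[0,0,0,0,0,0,1],[0,0,0,0,0,0,1],[0,0,0,0,0,0,1],[0,0,0.1,0,0,0,1],[0,0,0.3,0,0,0,1],[0,0,0.6,0,0,0,1],[0,0,0.6,0,0,0,1],[0,0,0.6,0,0,0,1],[0,0,0.6,0,0,0,1],[0,0,0.4,0,0,0,1]]

```text
time_s: 25.85
position: [0.631, 0.0402, 0.2041]
tcp_rot: [[0.002, 1.0, 0.005], [1.0, -0.002, -0.001], [-0.001, 0.005, -1.0]]
force: [0.0, 0.4, -1.1]
opening: 0.995
```

>>> play_rows:
  plan:
    - [[-0.3,0.16,0,0,0,0,1],[-0.6,0.3,0,0,0,0,1],[-0.65,0.33,0,0,0,0,1],[-0.65,0.33,0,0,0,0,1],[-0.65,0.33,0,0,0,0,1],[-0.55,0.28,0,0,0,0,1],[-0.306,0.17,0,0,0,0,1],[0,0,0,0,0,0,1],[0,0,0,0,0,0,1],[0,0,0,0,0,0,1]]

```text
time_s: 26.85
position: [0.4469, 0.1348, 0.2005]
tcp_rot: [[0.003, 1.0, 0.003], [1.0, -0.003, -0.0], [-0.0, 0.003, -1.0]]
force: [-1.0, 0.3, 0.2]
opening: 1.0
```

>>> play_rows:
  plan:
    - [[0,0,-0.3,0,0,0,1],[0,0,-0.6,0,0,0,1],[0,0,-0.7,0,0,0,1],[0,0,-0.7,0,0,0,1],[0,0,-0.6,0,0,0,1],[0,0,-0.4,0,0,0,1],[0,0,-0.3,0,0,0,1],[0,0,-0.12,0,0,0,1],[0,0,-0.05,0,0,0,1],[0,0,0,0,0,0,1],[0,0,0,0,0,0,1]]

```text
time_s: 27.95
position: [0.4454, 0.1352, 0.0121]
tcp_rot: [[0.002, 1.0, 0.002], [1.0, -0.002, 0.0], [0.0, 0.002, -1.0]]
force: [-0.5, -0.2, 0.1]
opening: 1.0
```

>>> play_rows:
  plan:
    - [[0,0,0,0,0,0,-1],[0,0,0,0,0,0,-1],[0,0,0,0,0,0,-1],[0,0,0,0,0,0,-1],[0,0,0,0,0,0,-1],[0,0,0,0,0,0,-1],[0,0,0,0,0,0,-1],[0,0,0,0,0,0,-1],[0,0,0,0,0,0,-1],[0,0,0,0,0,0,-1],[0,0,0,0,0,0,-1]]

```text
time_s: 29.05
position: [0.4445, 0.1353, 0.0115]
tcp_rot: [[0.002, 1.0, -0.0], [1.0, -0.002, -0.0], [-0.0, -0.0, -1.0]]
force: [0.6, 0.1, 0.3]
opening: 0.357
```

>>> play_rows:
  plan:
    - [[0,0,0.1,0,0,0,-1],[0,0,0.3,0,0,0,-1],[0,0,0.6,0,0,0,-1],[0,0,0.6,0,0,0,-1],[0,0,0.6,0,0,0,-1],[0,0,0.6,0,0,0,-1],[0,0,0.3,0,0,0,-1],[0,0,0.2,0,0,0,-1],[0,0,0,0,0,0,-1]]

```text
time_s: 29.95
position: [0.4452, 0.1354, 0.1777]
tcp_rot: [[0.002, 1.0, 0.003], [1.0, -0.002, 0.0], [0.0, 0.003, -1.0]]
force: [0.5, -0.7, -1.9]
opening: 0.361
```

>>> play_rows:
  plan:
    - [[0.2,-0.01,0,0,0,0,-1],[0.4,-0.03,0,0,0,0,-1],[0.5,-0.03,0,0,0,0,-1],[0.55,-0.03,0,0,0,0,-1],[0.55,-0.03,0,0,0,0,-1],[0.5,-0.03,0,0,0,0,-1],[0.4,-0.03,0,0,0,0,-1],[0.3,-0.01,0,0,0,0,-1],[0.162,-0.008,0,0,0,0,-1],[0,0,0,0,0,0,-1],[0,0,0,0,0,0,-1]]

```text
time_s: 31.05
position: [0.6217, 0.1249, 0.1754]
tcp_rot: [[0.002, 1.0, -0.003], [1.0, -0.002, -0.0], [-0.0, -0.003, -1.0]]
force: [-0.3, 0.2, -0.8]
opening: 0.359
```

>>> play_rows:
  plan:
    - [[0,0,-0.2,0,0,0,-1],[0,0,-0.5,0,0,0,-1],[0,0,-0.5,0,0,0,-1],[0,0,-0.5,0,0,0,-1],[0,0,-0.5,0,0,0,-1],[0,0,-0.4,0,0,0,-1],[0,0,-0.2,0,0,0,-1],[0,0,-0.1,0,0,0,-1],[0,0,-0.04,0,0,0,-1],[0,0,0,0,0,0,-1],[0,0,0,0,0,0,-1]]

```text
time_s: 32.15
position: [0.6235, 0.1249, 0.0306]
tcp_rot: [[0.002, 1.0, 0.002], [1.0, -0.002, 0.0], [0.0, 0.002, -1.0]]
force: [-0.0, -0.4, -0.6]
opening: 0.357
```

>>> play_rows:
  plan:
    - [[0,0,-0.02,0,0,0,-1],[0,0,-0.02,0,0,0,-1],[0,0,-0.01,0,0,0,-1],[0,0,0,0,0,0,-1],[0,0,0,0,0,0,-1]]

```text
time_s: 32.65
position: [0.6229, 0.1249, 0.0275]
tcp_rot: [[0.002, 1.0, 0.001], [1.0, -0.002, 0.0], [0.0, 0.001, -1.0]]
force: [-0.0, -0.0, 3.4]
opening: 0.359
```

Contact. I'll release, rise and back away towards −x for a clear check. The fir is 117 mm high, so I rise first.

>>> play_rows:
  plan:
    - [[0,0,0,0,0,0,1],[0,0,0,0,0,0,1],[0,0,0,0,0,0,1],[0,0,0,0,0,0,1],[0,0,0.1,0,0,0,1],[0,0,0.3,0,0,0,1],[0,0,0.6,0,0,0,1],[0,0,0.6,0,0,0,1],[0,0,0.6,0,0,0,1],[0,0,0.6,0,0,0,1],[0,0,0.6,0,0,0,1],[0,0,0.4,0,0,0,1]]

```text
time_s: 33.85
position: [0.6237, 0.125, 0.2212]
tcp_rot: [[0.002, 1.0, 0.005], [1.0, -0.002, 0.0], [0.0, 0.005, -1.0]]
force: [-0.1, 0.7, 0.3]
opening: 0.999
```

>>> play_rows:
  plan:
    - [[-0.3,0.3,0,0,0,0,1],[-0.5,0.6,0,0,0,0,1],[-0.5,0.7,0,0,0,0,1],[-0.5,0.7,0,0,0,0,1],[-0.5,0.7,0,0,0,0,1],[-0.5,0.7,0,0,0,0,1],[-0.3,0.4,0,0,0,0,1],[0,0,0,0,0,0,1],[0,0,0,0,0,0,1],[0,0,0,0,0,0,1]]

```text
time_s: 34.85
position: [0.4686, 0.3293, 0.2177]
tcp_rot: [[0.003, 1.0, 0.001], [1.0, -0.003, 0.0], [0.0, 0.001, -1.0]]
force: [0.4, 0.3, -0.6]
opening: 1.0
```

Run:
```python
from h import *
t=cv2.cvtColor(capture("top"),cv2.COLOR_RGB2BGR);s=cv2.cvtColor(capture("scene"),cv2.COLOR_RGB2BGR)
T=cam("top")
for n,q in(("red4",(.6228,.125)),("dark3",(.6302,.0402)),("tan2",(.6367,-.0448)),("grey1",(.6434,-.1293))):
    p=proj(T,(*q,.024));print(n,q,p.round(1),*foot(t,T,p,13,z=.024,sat=45,val=120))
cv2.imwrite("pics/end.png",np.vstack([cv2.resize(t[130:270,130:410],None,fx=2.8,fy=2.1,interpolation=0),cv2.resize(s[100:290,120:400],None,fx=2.8,fy=1.58)]))
```

```text
red4 (0.6228, 0.125) [213.8 175.8] [0.6231 0.1247] 23.6 83 10
dark3 (0.6302, 0.0402) [247.7 172.2] [0.6307 0.0391] 21.9 75 9
tan2 (0.6367, -0.0448) [281.7 168.9] [ 0.637  -0.0471] 22.5 75 9
grey1 (0.6434, -0.1293) [315.5 165.6] [ 0.6443 -0.1286] 23.0 102 12
```

View pics/end.png

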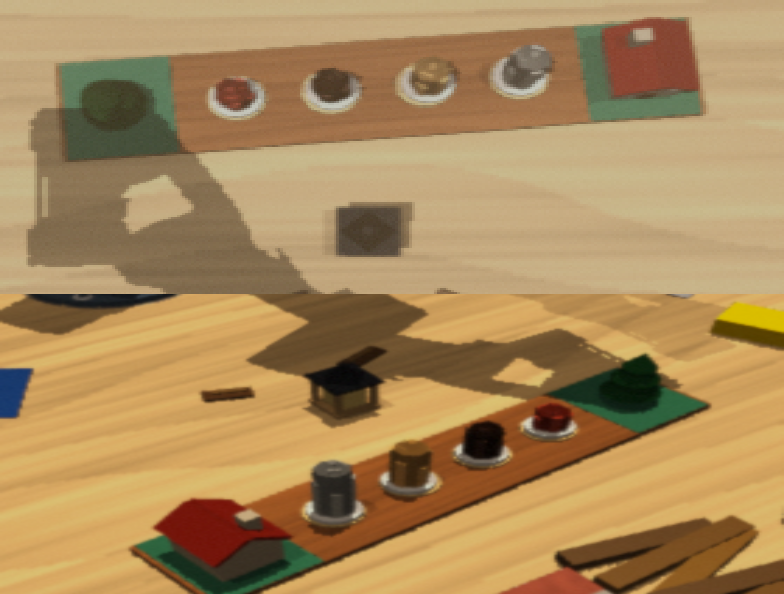

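All four crags stand upright and centred in the right order, the lantern hasn't moved, and the gripper is open and clear.

```bash
python3 -c "
from rig import *
print(hand_in())"
```

```text
the job is handed in; nothing more can be done
None
```

The four crags now stand upright on their cork seats: grey on seat_1 by the cottage, then tan on seat_2, dark on seat_3 and red on seat_4 by the fir. I lowered each one until the force reading showed contact, then released it. The job was handed in at about 35 s with the gripper open and well clear.

- **Position:** the last top view puts each foot within about 2.5 mm of its seat centre. The largest difference is tan, about 2.3 mm from where I set it down. Part of its foot is hidden by the column and the calibration is only good to about 2 mm, so I left it.
- **Standing:** the final top and scene pictures show all four upright in the right order, and the lantern standing where it was.
- **One disagreement:** my first top-view fix for grey was about 35 mm off because the fit followed the wrong edge of the foot. The wrist and scene views showed the error, and I corrected it before the grasp.

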